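# Set up the fold-down writing flap of a fruit-lab bench cabinet

## Robot

A 6-joint arm with a two-finger parallel gripper is mounted at the origin on the work surface. World frame = base frame: x ahead of the robot, y to its left, z up, the work surface at z = 0. Lengths are in m, angles in rad, forces in N, time in s.
With the tool pointing down it reaches from about 0.375 to 0.75 m from the base axis. Payload 9 kg.
Tool frame: the origin (TCP) lies on the mounting face of the last link; the fingertips stand 173 mm ahead of it and the grasp point (between the pads) lies 155 mm ahead of it; z points along the fingers, y is the line along which they close (so a half turn about z gives the same grasp; the last joint's range is limited). The gripper opens to 85 mm and grips with 20 to 120 N. Pads are 22 mm wide; open, the fingers measure 114 mm over their backs; the gripper's body (76 mm by 85 mm) begins 54 mm behind the grasp point. The pads swing forward as they close: fully open they stand 13 mm farther back than shut.
Start: joints at [-1.473, 0.104, 0.097, 1.564, 0, 1.353], TCP at [0.186, -0.57, 0.405] pointing down, gripper open.
Joint ranges: [-2.99, 2.99], [-0.84, 1.86], [-1.1, 1.16], [-1.84, 2.11], [-1.51, 1.56], [-3.14, 3.14]. Speed limits (rad/s): [2.22, 2.22, 2.57, 3.14, 3.14, 3.14].

## Interface

Orientations are given as [roll, pitch, yaw] about the fixed x, y, z axes, in that order (R = Rz(yaw) Ry(pitch) Rx(roll)).
In Python, from plant import readout, imaging, bot gives the robot as it stands.
- The arm moves only by the tool move_arm, never from a script. Its argument "plan" is text: rows parted by semicolons, each of 7 numbers parted by spaces: the shift along the tool's x, y, z in m, then the turn, a rotation vector about the tool's x, y, z in rad, then the opening, from -1 (shut) to 1 (fully open). A call has 1 to 10 rows; each row shifts and turns the commanded pose from where the row before left it, along the tool's axes as they then stand; what a row does not reach is not made up. A row lasts 1/10 s, in which the tool goes at most 50 mm and 8.59 degrees, less where a joint would pass 70% of its speed; a pose out of reach is approached as far as the arm can. A call with a gripper value outside its range is refused whole. The fingers move at their own pace and stop on an object; "newtons" is the grip in N (left out, the last holds). Time passes only in rows, so rows that do not move let the fingers close. It gives the time, the measured TCP pose, the force, the opening and the grip force at its end, in the units of the state.
- readout.get_obs(): the state, without advancing time (a new reading comes with each control period).
- imaging.read_camera(name): name is "side" or "top" or "wrist"; returns (picture, depth): 384x512x3 uint8, red, green, blue; 384x512 float32, m along the optical axis (not along the pixel's ray), 0 where there is no reading.
- imaging.camera_params(name): a dict with "K" (3x3 intrinsics, pixels), "R" (3x3) and "t" (3): a world point X has camera coordinates R X + t. Camera axes: x right, y down, z forward; pixel columns grow to the right and rows downward; lengths in m; the calibration is good to about 2 mm. A picture is of the moment at which its call begins: read the wrist's pose just before it. camera_params takes no time and is no camera call; for the wrist camera it gives the pose at the moment of the call.
- bot.finish_job(): hands the job in; it is judged then, once.
The state is a dict: "time_s": time; "joint_pos": joint angles; "qvel": joint speeds; "effort": joint torques, N m; "position": TCP position; "eef_rot": TCP orientation; "wrist_force": force on the tool from outside, world axes, zero at the start; "moment": the same for the moment, N m; "finger_gap": finger opening in m; "grip_force": force on a finger pad.
Only numpy, scipy, OpenCV 4.12 (cv2) and the standard library are available. Lean on these libraries where they do the work, as an engineer would, in place of code of your own. Each camera call takes 0.05 s, during which the arm holds its last target. There are 200 camera calls.

## Task

Pull both slide-out supports of the bench cabinet fully out, past their click, and turn the latch on its top a quarter turn until it drops into its open notch, all while the flap is still shut. Then lower the flap gently by its tab, never letting it fall, until it lies level on both supports, and let go. Leave the bottle, the fruit tray and the secateurs where they are.

Things in the scene. Friction and masses are not known exactly. Their poses are not given: they have to be found in the camera images.
- cabinet: Grey open-backed bench cabinet, fixed, 180 deep (x) x 340 wide (y) x 262 high mm. Origin: on the bench under the middle of its front face; x runs from front to back (away from the robot), y to the robot's left, z up. Solid base up to z 140; above it two 18 mm side walls and, at the front, a 70 mm deep top rail (top at z 262). Left and right below are the robot's; offsets are in this frame.
- left_pull (a point): Grip point of the left support's pull, a black block 18 wide x 18 high mm standing 54 mm out from its bar's end; the point is 40 mm out. Home: cabinet x -40, y 110, z 105 mm; it moves along -x with the support. The shut flap above is 20 mm behind it: the gripper must lean back 23 degrees or more, fingers down and away from the robot. Bar 22 wide x 30 high, top at z 120.
- right_pull (a point): The same for the right support: at cabinet x -40, y -110, z 105 mm when home.
- left_support (a joint): How far the left support is out, m: 0 home (starts 0 to 0.008), 0.110 at its hard end stop. Friction about 2 N. From 0.087 a spring plunger resists the pull, 6 to 10 N in all, until it clicks over at 0.095 and then holds the support out at 0.103; let go before that, it slips back towards 0.087 and is not out. Past the click it runs freely to the end stop. Fully out: over 0.100.
- right_support (a joint): The same for the right support.
- latch_pivot (a point): Point on the vertical axis of the latch, on the top of the cabinet's top rail: cabinet x 25, y 100, z 262 mm (fixed).
- latch_handle (a point): Middle of the upright steel blade that is the latch's handle: 40 long (along the arm) x 8 thick mm, 56 mm from the pivot axis, z 279 to 313 (this point at z 296) when in a notch. Shut, the arm points out over the flap and a 6 mm pin under it, 52 mm from the axis, stands in front of the flap's top edge. The blade can be pushed sideways with closed fingertips or pinched from above.
- latch (a joint): Angle of the latch, rad: 0 shut, arm along cabinet -x; 1.571 open (end stop), arm along cabinet +y; clockwise seen from above. On the way a cam lifts the handle up to 6 mm (highest at 0.785) against a spring (2 to 5 N at the blade); then it drops into the open notch at 1.571. Let go before 0.65 it falls back shut, past 0.95 it drops open by itself. Open: over 1.4.
- flap_hinge (a point): Middle of the flap's hinge axis, which runs along cabinet y at x 0, z 140 mm (fixed). The flap is a white panel 300 wide x 130 high x 20 thick mm; shut, it stands upright against the front face from z 140 to z 270, x -20 to 0.
- flap_tab (a point): Grip point on the flap's tab, a black tongue 20 wide (y) x 14 thick mm standing 42 mm out from the middle of the flap's free edge. The point is 27 mm beyond the edge, 157 mm from the hinge line along the flap and 10 mm out from it (shut: cabinet x -10, y 0, z 297 mm; level: x -157, z 130). Pinched by its two sides (along y), it can turn between the fingers as the flap swings.
- flap (a joint): Angle of the flap, rad: 0 upright (shut), 1.571 level, lowered towards the robot. The pulled-out supports' bars stop it at 1.571; without them it drops on to 2.1. The hinge is stiff enough (0.09 N m) to hold the flap upright when unlatched, but once it leans about 0.2 rad its weight (0.3 to 0.65 kg) takes it down.
- bottle: Bystander: white squeeze bottle, 54 mm across, 160 mm high, origin under its centre.
- fruit_tray: Bystander: green tray with five kiwifruit, 170 x 130 x 50 mm, fruit up to 60 mm, origin under its centre.
- secateurs: Bystander: secateurs with orange handles lying flat, 155 mm long, 16 mm high, origin at the pivot on the bench, handles to its -x.

How it is judged:
On the way:
1. both supports fully out (over 100 mm) and the latch in its open notch, the flap still shut (value of joint each of left_support, right_support above 0.1 m and value of joint latch above 1.4 rad and value of joint flap below 0.25 rad), for 0.2 s.
At the end, for the whole second after the job is handed in: Both supports are more than 100 mm out, the latch is open (over 1.4 rad), and the flap lies level on the supports (1.53 to 1.61 rad) at rest and let go (value of joint each of left_support, right_support above 0.1 m and value of joint latch above 1.4 rad and value of joint flap between 1.53 and 1.61 rad and velocity of joint flap between -0.05 and 0.05 rad/s); the robot touches nothing.
It fails at once if the flap is lowered (beyond 0.4 rad) while a support is not out (value of joint flap above 0.4 rad and value of joint any of left_support, right_support below 0.1 m).
It fails at once if the flap falls (turns faster than 2 rad/s) (velocity of joint flap above 2 rad/s or velocity of joint flap below -2 rad/s).
It fails at once if a bystander is moved by more than 30 mm or tipped (distance of any of bottle, fruit_tray, secateurs from where it was at the start of the episode above 0.03 m or angle between any of bottle, fruit_tray, secateurs's own z axis and vertical above 0.4 rad).
It also fails if it takes over 72 s, if anything falls off the work surface, if the arm or the gripper's body presses on something with over 40 N, if the wrist force passes 120 N, or if a joint passes its speed limit or range.

## Working session

There is one attempt and no reset: what is moved stays moved. The work goes in short steps, Python scripts to look and compute and a tool call to move; the robot and the scene stay as the last step left them, time stands still between calls to the robot, and variables do not carry over. Pictures are saved under pics/ and viewed, at most 10 in all, crops included, and the job is handed in when it is done.

Besides the shell and the picture viewer there is one more tool, called by a JSON object that holds its "name" and its "arguments", one argument or row to a line. move_arm: Moves the arm, as the interface text tells. Its arguments: {"type":"object","properties":{"plan":{"type":"string"},"newtons":{"type":"number"}},"required":["plan"]}

```bash
ls; mkdir -p pics; python3 - <<'E'
from plant import readout, imaging, bot
import cv2,numpy as np
o=readout.get_obs();print(o)
np.set_printoptions(precision=4,suppress=True)
ims=[]
for n in("top","side"):
    im,d=imaging.read_camera(n);p=imaging.camera_params(n);print(n,p)
    np.savez(f"/tmp/{n}.npz",im=im,d=d,**p)
    cv2.imwrite(f"pics/{n}0.png",im[...,::-1])
E
```

```text
pics
{'time_s': 0.0, 'joint_pos': array([-1.47267074e+00,  1.04701481e-01,  9.64562800e-02,  1.56392995e+00,
        2.02255409e-05,  1.35308129e+00]), 'qvel': array([ 0.00127136,  0.00073356, -0.00041114, -0.00137997,  0.00129863,
       -0.00042968]), 'effort': array([ 4.26490851e-04, -5.56933951e+01,  5.03648794e+01,  1.67191954e-02,
       -2.37977674e-04, -6.02793975e-06]), 'position': array([ 0.1863607 , -0.57020133,  0.40391376]), 'eef_rot': array([-3.14025074e+00, -3.17573857e-04,  3.15840395e-01]), 'wrist_force': array([-0.25545318,  0.18259759,  0.27570148]), 'moment': array([ 0.01112133,  0.00488228, -0.03529846]), 'grip_force': 0.0, 'finger_gap': 0.08558211134632092}
top {'K': array([[388.1535,   0.    , 251.2164],
       [  0.    , 388.1535, 195.1761],
       [  0.    ,   0.    ,   1.    ]]), 'R': array([[-0.0268, -0.9995,  0.0175],
       [-0.9921,  0.0245, -0.1227],
       [ 0.1222, -0.0206, -0.9923]]), 't': array([-0.0107,  0.6023,  1.3099])}
side {'K': array([[401.954 ,   0.    , 253.0803],
       [  0.    , 401.954 , 199.6061],
       [  0.    ,   0.    ,   1.    ]]), 'R': array([[-0.9825,  0.1863, -0.0009],
       [ 0.172 ,  0.9054, -0.3881],
       [-0.0715, -0.3815, -0.9216]]), 't': array([ 0.5735, -0.0063,  1.5002])}
```

View pics/top0.png

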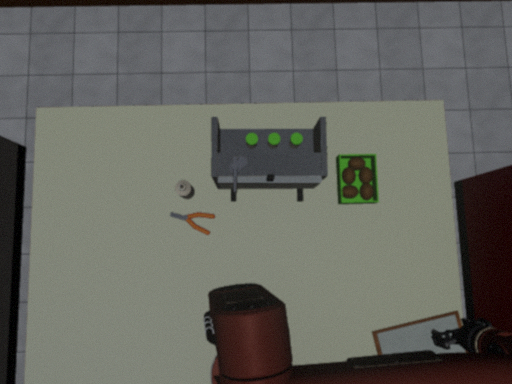

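View pics/side0.png

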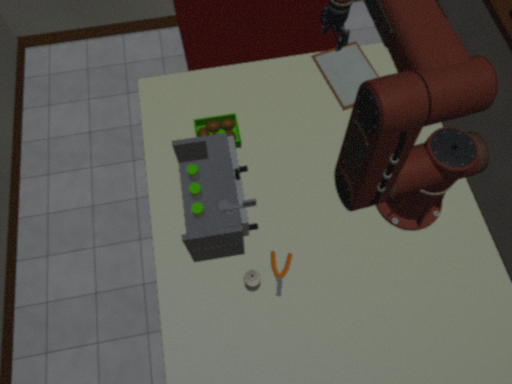

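The top view shows the cabinet around (268,160), with its pulls at about (234,195) and (300,195), the tab at (270,178) and the latch arm from (238,160) to (235,190). The bottle is at (184,188), the secateurs at (190,217) and the tray at (357,180). I'll fit the cabinet pose from depth next.

```bash
cat > h.py <<'E'
import numpy as np,cv2
from scipy.spatial.transform import Rotation as Ro
np.set_printoptions(precision=4,suppress=True)
def cloud(im,d,p):
    v,u=np.nonzero(d>0);z=d[v,u];K=p["K"]
    c=np.c_[(u-K[0,2])*z/K[0,0],(v-K[1,2])*z/K[1,1],z]
    return (c-p["t"])@p["R"],im[v,u].astype(int),np.c_[u,v]
def ray_at_z(uv,p,z):
    K=p["K"];uv=np.atleast_2d(uv)
    r=np.c_[(uv[:,0]-K[0,2])/K[0,0],(uv[:,1]-K[1,2])/K[1,1],np.ones(len(uv))]@p["R"]
    o=-p["R"].T@p["t"];return o+r*((z-o[2])/r[:,2])[:,None]
E
python3 - <<'E'
from h import *
for n in("top","side"):
    f=np.load(f"/tmp/{n}.npz");P,C,uv=cloud(f["im"],f["d"],f)
    box=(P[:,0]>.3)&(P[:,0]<.95)&(abs(P[:,1])<.35)
    print(n,"bench z",np.median(P[box&(abs(P[:,2])<.02),2]))
    m=box&(abs(P[:,2]-.262)<.012)
    q=P[m,:2].astype(np.float32);r=cv2.minAreaRect(q);print("rail+walls",m.sum(),r,np.median(P[m,2]));print(cv2.boxPoints(r))
    br=C.max(1)
    m=box&(br<45)&(P[:,2]>.08)&(P[:,2]<.125)&(P[:,0]<.65)
    mask=np.zeros(f["d"].shape,np.uint8);mask[uv[m,1],uv[m,0]]=255
    k,l,s,c=cv2.connectedComponentsWithStats(mask)
    for i in range(1,k):
        if s[i,4]>5:
            mm=l[uv[:,1],uv[:,0]]==i;print("pull",s[i],P[mm].mean(0),P[mm].min(0),P[mm].max(0))
    m=box&(P[:,2]>.28);print("high",m.sum())
    mask[:]=0;mask[uv[m,1],uv[m,0]]=255
    k,l,s,c=cv2.connectedComponentsWithStats(mask)
    for i in range(1,k):
        if s[i,4]>3:
            mm=l[uv[:,1],uv[:,0]]==i;print("hi",s[i],P[mm].mean(0),P[mm].min(0),P[mm].max(0),C[mm].mean(0))
E
```

```text
top bench z -0.0003644178356236119
rail+walls 3802 ((0.5624637603759766, -0.07613462209701538), (0.33801570534706116, 0.4897226393222809), 88.96177673339844) 0.2621312117688197
[[ 0.3146 -0.2407]
 [ 0.8042 -0.2496]
 [ 0.8103  0.0884]
 [ 0.3207  0.0973]]
pull [232 189   3  12  28] [0.5925 0.0355 0.1133] [0.5782 0.0315 0.1086] [0.6146 0.0385 0.1198]
pull [298 189   4  12  45] [ 0.5917 -0.1831  0.1139] [ 0.5724 -0.1889  0.1094] [ 0.6093 -0.1772  0.1208]
high 2765
hi [232 157   7  36 116] [0.6317 0.0233 0.2936] [0.5799 0.0143 0.28  ] [0.6835 0.0316 0.3164] [68.8621 71.2069 76.4655]
hi [267 175   8   7  46] [ 0.6163 -0.0755  0.3056] [ 0.6112 -0.0855  0.2804] [ 0.624  -0.0659  0.3141] [34.7174 35.7174 35.9783]
hi [ 209  284   78   42 2603] [0.3179 0.0029 0.5839] [ 0.3    -0.0717  0.2806] [0.3304 0.1002 0.7007] [37.2828 26.6711 23.2459]
side bench z -0.0006901417982851303
rail+walls 3237 ((0.5587755441665649, -0.07305586338043213), (0.3443318009376526, 0.5024526119232178), 89.5996322631836) 0.26149061161480874
[[ 0.3064 -0.2435]
 [ 0.8088 -0.247 ]
 [ 0.8112  0.0974]
 [ 0.3088  0.1009]]
pull [240 167   7   5  27] [ 0.5873 -0.1775  0.1116] [ 0.5756 -0.1858  0.1   ] [ 0.5979 -0.1724  0.1165]
pull [249 224   8   5  33] [0.5932 0.0408 0.113 ] [0.5809 0.0334 0.1076] [0.606  0.0474 0.1199]
pull [239 244   4   5  10] [0.6451 0.0968 0.1021] [0.6395 0.095  0.0817] [0.6498 0.0978 0.1213]
high 4444
hi [ 335   78   56  133 4247] [0.3186 0.022  0.5313] [ 0.3    -0.0654  0.2804] [0.3315 0.1063 0.7004] [30.6204 20.8693 18.7831]
hi [235 168   5  11  47] [ 0.619  -0.0682  0.3037] [ 0.612  -0.081   0.2802] [ 0.6258 -0.0615  0.3154] [36.0851 37.8298 37.0213]
hi [239 199  18   8  96] [0.6022 0.03   0.2996] [0.5799 0.0228 0.2801] [0.6311 0.0335 0.3154] [68.1667 69.5729 69.1354]
hi [222 204  16   7  54] [0.6571 0.0271 0.2827] [0.6364 0.0168 0.28  ] [0.6818 0.0366 0.2872] [76.5556 79.0741 84.6296]
```

```bash
python3 - <<'E'
from h import *
for n in("top","side"):
    f=np.load(f"/tmp/{n}.npz");P,C,uv=cloud(f["im"],f["d"],f)
    m=(P[:,0]>.55)&(P[:,0]<.95)&(abs(P[:,1])<.35)&(abs(P[:,2]-.264)<.012)
    r=cv2.minAreaRect(P[m,:2].astype(np.float32));print(n,r);print(cv2.boxPoints(r))
    # outer wall edges lines: for slices in x take min/max y
    xs=np.arange(.67,.80,.01)
    lo=[];hi=[]
    for x in xs:
        s=P[m&(abs(P[:,0]-x)<.005),1];lo.append(s.min());hi.append(s.max())
    print("y edges fit",np.polyfit(xs-.63,lo,1),np.polyfit(xs-.63,hi,1))
    ys=np.arange(-.21,.07,.01);fr=[]
    for y in ys:
        s=m&(abs(P[:,1]-y)<.005);fr.append([P[s,0].min(),P[s&(P[:,0]<.72),0].max()])
    fr=np.array(fr);print(fr.T)
    for nm,z,m2 in(("bottle",.16,(P[:,2]>.14)&(P[:,2]<.17)&(P[:,1]>.1)&(P[:,0]>.5)&(P[:,1]<.3)),("tray",0,(P[:,2]>.03)&(P[:,2]<.07)&(P[:,1]<-.25)&(P[:,1]>-.5)&(P[:,0]>.5)&(P[:,0]<.85)),("sec",0,(C[:,0]>150)&(C[:,2]<80)&(P[:,1]>.1)&(P[:,1]<.3))):
        if m2.sum():print(nm,P[m2].min(0),P[m2].max(0))
E
```

```text
top ((0.7075210809707642, -0.07885415852069855), (0.33783426880836487, 0.1995571106672287), 88.96177673339844)
[[ 0.6047 -0.2459]
 [ 0.8042 -0.2496]
 [ 0.8103  0.0882]
 [ 0.6108  0.0918]]
y edges fit [-0.0232 -0.2448] [-0.0163  0.091 ]
[[0.6056 0.6057 0.6061 0.6061 0.6064 0.6066 0.6067 0.607  0.6071 0.6073
  0.6072 0.6078 0.6075 0.6083 0.6084 0.609  0.6087 0.6095 0.6091 0.6097
  0.61   0.6101 0.6101 0.6102 0.6104 0.6104 0.611  0.6109 0.6115]
 [0.6951 0.695  0.696  0.6961 0.6953 0.6956 0.6962 0.6964 0.6967 0.6966
  0.6972 0.6971 0.6978 0.6975 0.6979 0.698  0.699  0.6987 0.6986 0.6995
  0.6989 0.699  0.6997 0.7004 0.7001 0.7008 0.7007 0.7014 0.7185]]
bottle [0.6231 0.1966 0.1412] [0.6255 0.2018 0.1622]
tray [ 0.5657 -0.4675  0.0301] [ 0.7369 -0.3328  0.0603]
side ((0.6974402070045471, -0.07470934092998505), (0.34453538060188293, 0.2203322798013687), 88.77745819091797)
[[ 0.5836 -0.2446]
 [ 0.8039 -0.2493]
 [ 0.8113  0.0952]
 [ 0.591   0.0999]]
y edges fit [-0.0214 -0.2413] [-0.02    0.0978]
[[0.6089 0.6067 0.6084 0.607  0.6068 0.6078 0.6074 0.6081 0.6094 0.6083
  0.608  0.6085 0.6257 0.6087 0.6104 0.6091 0.6112 0.6097 0.6096 0.6103
  0.6103 0.6108 0.6155 0.6201 0.5895 0.6125 0.6111 0.6125 0.6117]
 [0.6947 0.6958 0.6942 0.6957 0.6962 0.6958 0.6967 0.6952 0.6967 0.6973
  0.6962 0.6978 0.6962 0.6977 0.6982 0.6972 0.6988 0.6977 0.6993 0.6977
  0.6993 0.6996 0.6991 0.7002 0.6992 0.7006 0.6992 0.7011 0.6996]]
bottle [0.6225 0.2032 0.1408] [0.6293 0.2097 0.1615]
tray [ 0.5663 -0.4648  0.0301] [ 0.7361 -0.3288  0.0594]
```

```bash
cat >> h.py <<'E'
O=np.array([.6278,-.0743,0]);YAW=-.0207
RC=Ro.from_euler('z',YAW)
def w(c): return O+RC.apply(c)
def rot(lean,yaw=0): # tool leaning back by lean (fingers away from robot); half-turned
    return RC*Ro.from_euler('z',np.pi+yaw)*Ro.from_euler('y',lean)*Ro.from_euler('x',np.pi)
def tcp(c,R,back=0,g=.155): return w(c)-R.apply([0,0,g+back])
def plan(segs,p=None,R=None):
    """segs: (pos,R,nrows,grip); prints rows in tool axes"""
    from plant import readout
    if p is None:
        o=readout.get_obs();p=o["position"];R=Ro.from_euler('xyz',o["eef_rot"])
    out=[]
    for P1,R1,n,g in segs:
        P0,R0=p.copy(),R
        dv=(R0.inv()*R1).as_rotvec()
        for i in range(1,n+1):
            tp=P0+(P1-P0)*i/n;tR=R0*Ro.from_rotvec(dv*i/n)
            d=R.inv().apply(tp-p).round(3);r=(R.inv()*tR).as_rotvec().round(3)
            out.append(" ".join(f"{x:g}" for x in [*d,*r,g]))
            p=p+R.apply(d);R=R*Ro.from_rotvec(r)
    for i in range(0,len(out),10): print("; ".join(out[i:i+10]),"\n")
    print("end",p,R.as_euler('xyz'))
E
python3 - <<'E'
from h import *
R1=rot(np.radians(30));c=[-.042,-.110,.105]
Rm=RC*Ro.from_euler('z',np.pi/2+.25)*Ro.from_euler('x',np.pi)
T=tcp(c,R1,.10);print(T)
plan([(np.array([.36,-.30,.42]),Rm,11,1),(T,R1,11,1)])
E
```

```text
[ 0.4561 -0.1808  0.3258]
0.023 -0.018 -0.001 -0 -0 -0.135 1; 0.025 -0.016 -0.002 -0 -0 -0.135 1; 0.026 -0.012 -0.001 -0 -0 -0.135 1; 0.028 -0.008 -0.002 -0 -0 -0.135 1; 0.029 -0.004 -0.001 -0 -0.001 -0.135 1; 0.029 0 -0.002 -0 0 -0.135 1; 0.029 0.004 -0.001 -0 0 -0.135 1; 0.029 0.007 -0.001 -0.001 0 -0.134 1; 0.026 0.012 -0.002 0 0 -0.135 1; 0.026 0.014 -0.001 0 -0 -0.135 1 

0.023 0.018 -0.002 0 -0 -0.135 1; 0.009 0.011 0.009 -0.031 -0.04 -0.117 1; 0.007 0.012 0.008 -0.032 -0.041 -0.117 1; 0.007 0.012 0.009 -0.031 -0.04 -0.118 1; 0.005 0.012 0.009 -0.031 -0.041 -0.117 1; 0.004 0.013 0.009 -0.032 -0.04 -0.117 1; 0.003 0.013 0.009 -0.031 -0.04 -0.117 1; 0.002 0.014 0.01 -0.032 -0.041 -0.117 1; 0.001 0.013 0.01 -0.031 -0.04 -0.117 1; -0 0.012 0.01 -0.031 -0.041 -0.118 1 

-0.001 0.012 0.011 -0.032 -0.04 -0.117 1; -0.003 0.012 0.011 -0.031 -0.04 -0.117 1 

end [ 0.4562 -0.1808  0.3261] [-3.1415  0.5232  3.1209]
```

{"name": "move_arm", "arguments": {
  "plan": "0.023 -0.018 -0.001 0 0 -0.135 1; 0.025 -0.016 -0.002 0 0 -0.135 1; 0.026 -0.012 -0.001 0 0 -0.135 1; 0.028 -0.008 -0.002 0 0 -0.135 1; 0.029 -0.004 -0.001 0 0 -0.135 1; 0.029 0 -0.002 0 0 -0.135 1; 0.029 0.004 -0.001 0 0 -0.135 1; 0.029 0.007 -0.001 0 0 -0.135 1; 0.026 0.012 -0.002 0 0 -0.135 1; 0.026 0.014 -0.001 0 0 -0.135 1"
}}

```text
time_s: 1.1
position: [0.3443, -0.3233, 0.4185]
eef_rot: [-3.141, -0.0, 1.671]
wrist_force: [1.1, -0.4, 0.1]
finger_gap: 0.0854
grip_force: 0.0
```

{"name": "move_arm", "arguments": {
  "plan": "0.023 0.018 -0.002 0 0 -0.135 1; 0.009 0.011 0.009 -0.031 -0.04 -0.117 1; 0.007 0.012 0.008 -0.032 -0.041 -0.117 1; 0.007 0.012 0.009 -0.031 -0.04 -0.118 1; 0.005 0.012 0.009 -0.031 -0.041 -0.117 1; 0.004 0.013 0.009 -0.032 -0.04 -0.117 1; 0.003 0.013 0.009 -0.031 -0.04 -0.117 1; 0.002 0.014 0.01 -0.032 -0.041 -0.117 1; 0.001 0.013 0.01 -0.031 -0.04 -0.117 1; 0 0.012 0.01 -0.031 -0.041 -0.118 1"
}}

```text
time_s: 2.1
position: [0.4384, -0.2017, 0.3428]
eef_rot: [3.085, 0.437, 2.866]
wrist_force: [0.1, 0.5, -0.7]
finger_gap: 0.0855
grip_force: 0.0
```

{"name": "move_arm", "arguments": {
  "plan": "-0.001 0.012 0.011 -0.032 -0.04 -0.117 1; -0.003 0.012 0.011 -0.031 -0.04 -0.117 1; 0 0 0 0 0 0 1; 0 0 0 0 0 0 1"
}}

```text
time_s: 2.5
position: [0.4558, -0.1807, 0.3263]
eef_rot: [3.141, 0.522, 3.119]
wrist_force: [-0.3, 0.1, 0.4]
finger_gap: 0.0853
grip_force: 0.0
```

```bash
python3 - <<'E'
from h import *
from plant import readout, imaging
o=readout.get_obs();p=imaging.camera_params("wrist");im,d=imaging.read_camera("wrist")
print(o["position"],o["eef_rot"],o["joint_pos"],p)
np.savez("/tmp/w1.npz",im=im,d=d,**p);cv2.imwrite("pics/w1.png",im[...,::-1])
E
```

```text
[ 0.4558 -0.1807  0.3263] [3.1408 0.5215 3.1193] [-0.7359 -0.6251 -0.7138  1.0728  0.3328 -0.6441] {'K': array([[328.6589,   0.    , 258.7192],
       [  0.    , 328.6589, 187.5827],
       [  0.    ,   0.    ,   1.    ]]), 'R': array([[ 0.0215,  0.9998,  0.0012],
       [ 0.6662, -0.0152,  0.7456],
       [ 0.7454, -0.0153, -0.6664]]), 't': array([ 0.171 , -0.4633, -0.1284])}
```

View pics/w1.png

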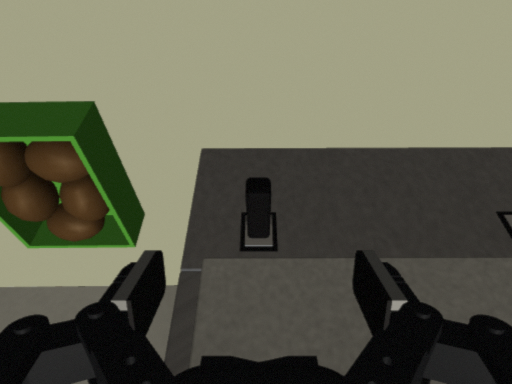

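The wrist view shows the pull at columns 246–271, rows 178–238. It is centred between the fingers, whose midline is near column 259. I'll measure it with depth.

```bash
python3 - <<'E'
from h import *
f=np.load("/tmp/w1.npz");P,C,uv=cloud(f["im"],f["d"],f)
c=RC.inv().apply(P-O)
m=(uv[:,0]>235)&(uv[:,0]<285)&(uv[:,1]>170)&(uv[:,1]<245)&(c[:,0]<-.01)&(c[:,2]>.09)&(c[:,2]<.13)
print(m.sum(),c[m].min(0),c[m].max(0),np.median(c[m],0))
m=(uv[:,1]>160)&(uv[:,1]<245)&(abs(c[:,2]-.08)<.03)&(abs(c[:,0])<.01);print("face x",np.median(c[m,0]),"ymin",c[m,1].min())
m=(uv[:,1]>262)&(c[:,2]>.16)&(c[:,2]<.25)&(c[:,0]>-.04);print("flap x",np.median(c[m&(abs(c[:,1])<.14),0]), "flap ymin",c[m&(c[:,0]<-.015),1].min())
R1=rot(np.radians(30));cc=[-.042,-.110,.105]
plan([(tcp(cc,R1),R1,4,1)])
Rr=R1.inv().as_matrix();print("pull 10mm toolframe",R1.inv().apply(RC.apply([-.01,0,0])))
E
```

```text
1325 [-0.0565 -0.12    0.0974] [-0.0101 -0.102   0.1153] [-0.0449 -0.1109  0.1136]
face x 0.0014729577393074852 ymin -0.3544926475972457
flap x -0.018321453773738724 flap ymin -0.1510252564829446
0 0 0.025 -0 -0 -0 1; 0 0 0.025 -0 -0.001 -0.001 1; 0 0 0.026 -0 -0 -0 1; 0 0 0.025 -0.001 -0.001 -0 1 

end [ 0.5062 -0.1821  0.2393] [3.1409 0.5241 3.1204]
pull 10mm toolframe [ 0.0087 -0.     -0.005 ]
```

{"name": "move_arm", "arguments": {
  "plan": "0 0.001 0.025 0 0 0 1; 0 0 0.025 0 0 0 1; 0 0 0.026 0 0 0 1; 0 0 0.025 0 0 0 1; 0 0 0 0 0 0 -1; 0 0 0 0 0 0 -1; 0 0 0 0 0 0 -1; 0 0 0 0 0 0 -1; 0 0 0 0 0 0 -1; 0 0 0 0 0 0 -1",
  "newtons": 50
}}

```text
time_s: 3.55
position: [0.5067, -0.1817, 0.2407]
eef_rot: [-3.138, 0.525, 3.122]
wrist_force: [-2.6, -5.5, 3.0]
finger_gap: 0.0168
grip_force: 53.5
```

{"name": "move_arm", "arguments": {
  "plan": "0.0095 0 -0.0055 0 0 0 -1; 0.0095 0 -0.0055 0 0 0 -1; 0.0095 0 -0.0055 0 0 0 -1; 0.0095 0 -0.0055 0 0 0 -1; 0.0095 0 -0.0055 0 0 0 -1; 0.0095 0 -0.0055 0 0 0 -1; 0.0095 0 -0.0055 0 0 0 -1; 0.0095 0 -0.0055 0 0 0 -1; 0.0095 0 -0.0055 0 0 0 -1; 0.006 0 -0.0035 0 0 0 -1"
}}

```text
time_s: 4.55
position: [0.4005, -0.1796, 0.2407]
eef_rot: [-3.137, 0.525, 3.123]
wrist_force: [2.3, -6.7, 0.1]
finger_gap: 0.0171
grip_force: 52.8
```

{"name": "move_arm", "arguments": {
  "plan": "0 0 0 0 0 0 1; 0 0 0 0 0 0 1; 0 0 0 0 0 0 1; 0 0 0 0 0 0 1; -0.007 0 -0.012 0 0 0 1; -0.015 0 -0.026 0 0 0 1; -0.015 0 -0.026 0 0 0 1; 0 0 0 0 0 0 1; 0 0 0 0 0 0 1"
}}

```text
time_s: 5.45
position: [0.4011, -0.1788, 0.3146]
eef_rot: [-3.14, 0.524, 3.123]
wrist_force: [0.1, 0.9, -0.0]
finger_gap: 0.085
grip_force: 0.0
```

```bash
python3 - <<'E'
from h import *
from plant import readout, imaging
o=readout.get_obs();p=imaging.camera_params("wrist");im,d=imaging.read_camera("wrist")
print(o["position"],o["eef_rot"],o["joint_pos"],o["wrist_force"])
P,C,uv=cloud(im,d,p);c=RC.inv().apply(P-O)
m=(c[:,2]>.095)&(c[:,2]<.13)&(c[:,1]<-.09)&(c[:,1]>-.13)&(c[:,0]<-.01)&(c[:,0]>-.3)
print(m.sum(),c[m].min(0),c[m].max(0),np.percentile(c[m,0],[1,3]),"bar",c[m&(c[:,2]>.118)].min(0) if (m&(c[:,2]>.118)).any() else 0)
np.savez("/tmp/w2.npz",im=im,d=d,**p)
R1=rot(np.radians(30));cc=[-.042,.109,.105]
plan([(tcp(cc,R1,.09)+[-.02,0,.0],R1,7,1),(tcp(cc,R1),R1,4,1)])
E
```

```text
[ 0.4011 -0.1788  0.3146] [-3.1398  0.5241  3.1229] [-0.8335 -0.8164 -0.8468  1.1616  0.3714 -0.7424] [ 0.0775  0.9145 -0.0411]
4749 [-0.1632 -0.1222  0.0954] [-0.01   -0.1     0.1214] [-0.1624 -0.162 ] bar [-0.1097 -0.1221  0.118 ]
-0.005 0.031 0.002 0 -0 0 1; -0.006 0.031 0.003 0 -0 0 1; -0.005 0.031 0.002 0 -0 0 1; -0.005 0.031 0.003 0 -0 0.001 1; -0.005 0.031 0.002 0 -0.001 -0 1; -0.006 0.031 0.002 0 0 -0 1; -0.005 0.032 0.003 0 0 0 1; -0.004 -0 0.025 0 0 0 1; -0.005 -0 0.025 0 0 0 1; -0.004 -0 0.025 0 0 0 1 

-0.004 -0 0.025 0 0 0 1 

end [0.5105 0.0373 0.239 ] [3.1413 0.5239 3.121 ]
```

```bash
python3 - <<'E'
from h import *
R1=rot(np.radians(27));cc=[-.040,.1095,.105]
T=tcp(cc,R1,.09)
plan([(np.array([.47,-.10,.325]),rot(np.radians(28.5)),3,1),(T,R1,4,1),(tcp(cc,R1),R1,4,1)])
print("10mm",R1.inv().apply(RC.apply([-.01,0,0])))
E
```

```text
-0.021 0.027 0.008 0 0.008 0 1; -0.022 0.026 0.008 0 0.009 0.001 1; -0.022 0.027 0.007 0 0.008 0 1; -0.001 0.035 0.001 0 0.007 0 1; -0.001 0.034 0.001 0 0.006 0 1; -0.001 0.035 0.001 0 0.007 0 1; -0.001 0.034 0.001 0 0.007 0 1; -0 0 0.023 0 -0 0 1; -0 0 0.022 0 -0 0 1; -0 0 0.023 0 -0 0 1 

-0 0 0.022 0 -0 0 1 

end [0.5194 0.0371 0.2435] [3.1413 0.4709 3.121 ]
10mm [ 0.0089 -0.     -0.0045]
```

{"name": "move_arm", "arguments": {
  "plan": "-0.021 0.027 0.008 0 0.008 0 1; -0.022 0.026 0.008 0 0.009 0.001 1; -0.022 0.027 0.007 0 0.008 0 1; -0.001 0.035 0.001 0 0.007 0 1; -0.001 0.034 0.001 0 0.006 0 1; -0.001 0.035 0.001 0 0.007 0 1; -0.001 0.034 0.001 0 0.007 0 1; 0 0 0 0 0 0 1; 0 0 0 0 0 0 1"
}}

```text
time_s: 6.4
position: [0.4783, 0.0386, 0.3224]
eef_rot: [3.141, 0.469, 3.123]
wrist_force: [-0.1, -0.5, 0.3]
finger_gap: 0.0855
grip_force: 0.0
```

```bash
python3 - <<'E'
from h import *
from plant import readout, imaging
o=readout.get_obs();p=imaging.camera_params("wrist");im,d=imaging.read_camera("wrist")
print(o["position"],o["eef_rot"],o["joint_pos"])
P,C,uv=cloud(im,d,p);c=RC.inv().apply(P-O)
for s in(1,-1):
    m=(c[:,2]>.09)&(c[:,2]<.13)&(abs(c[:,1]-s*.11)<.022)&(c[:,0]<-.024)&(c[:,0]>-.2)
    if m.any():print(s,m.sum(),np.percentile(c[m],[1,99],axis=0))
R1=rot(np.radians(27));cc=[-.040,.1095,.105]
plan([(tcp(cc,R1),R1,4,1)])
E
```

```text
[0.4783 0.0386 0.3224] [3.1411 0.4692 3.1229] [-0.2184 -0.6841 -0.7575  1.0363  0.0902 -0.1786]
1 1204 [[-0.0556  0.1004  0.0988]
 [-0.0246  0.1178  0.1151]]
-0 0 0.022 0 -0 0 1; -0 0 0.023 0 -0.001 0 1; -0.001 0 0.022 0 -0 0 1; 0 0 0.023 0.001 -0.001 0 1 

end [0.52   0.037  0.2428] [-3.1409  0.4715  3.1214]
```

{"name": "move_arm", "arguments": {
  "plan": "0 0 0.022 0 0 0 1; 0 0 0.023 0 0 0 1; 0 0 0.022 0 0 0 1; 0 0 0.023 0 0 0 1; 0 0 0 0 0 0 -1; 0 0 0 0 0 0 -1; 0 0 0 0 0 0 -1; 0 0 0 0 0 0 -1; 0 0 0 0 0 0 -1; 0 0 0 0 0 0 -1",
  "newtons": 50
}}

```text
time_s: 7.45
position: [0.5198, 0.0373, 0.2447]
eef_rot: [3.141, 0.473, 3.122]
wrist_force: [-1.4, 3.9, 6.2]
finger_gap: 0.0173
grip_force: 52.3
```

{"name": "move_arm", "arguments": {
  "plan": "0.0098 0 -0.005 0 0 0 -1; 0.0098 0 -0.005 0 0 0 -1; 0.0098 0 -0.005 0 0 0 -1; 0.0098 0 -0.005 0 0 0 -1; 0.0098 0 -0.005 0 0 0 -1; 0.0098 0 -0.005 0 0 0 -1; 0.0098 0 -0.005 0 0 0 -1; 0.0098 0 -0.005 0 0 0 -1; 0.0098 0 -0.005 0 0 0 -1; 0.0065 0 -0.0035 0 0 0 -1"
}}

```text
time_s: 8.45
position: [0.4372, 0.0399, 0.246]
eef_rot: [-3.137, 0.455, 3.121]
wrist_force: [1.4, -9.4, 3.9]
finger_gap: 0.0172
grip_force: 51.8
```

```bash
python3 - <<'E'
from plant import readout
o=readout.get_obs();print(o["position"],o["eef_rot"],o["joint_pos"],o["wrist_force"])
E
```

```text
[0.43720304 0.03989894 0.2459803 ] [-3.13726029  0.45478609  3.12074047] [-0.23659582 -0.84169205 -0.98409044  0.98196072  0.08992462 -0.19431507] [ 1.35989747 -9.41351357  3.85575641]
```

```bash
python3 - <<'E'
from h import *
from plant import readout
o=readout.get_obs();p=o["position"];R=Ro.from_euler('xyz',o["eef_rot"])
g=p+R.apply([0,0,.155]);c=RC.inv().apply(g-O);print(c)
c[1]=.1095;c[2]=.105
R1=rot(np.radians(10));T=tcp(c,R1)
plan([(p,R,3,1),(T,R1,4,1)],p,R)
print(R1.inv().apply(RC.apply([-.01,0,0])))
E
```

```text
[-0.1248  0.1095  0.1067]
0 0 0 0 0 0 1; 0 0 0 0 0 0 1; 0 0 0 0 0 0 1; -0.011 -0 0.002 -0.001 0.07 -0 1; -0.01 -0 0.001 -0.001 0.07 -0 1; -0.011 -0.001 0 -0.001 0.07 -0.001 1; -0.011 0 0 -0.001 0.07 0 1 

end [0.4787 0.038  0.2579] [-3.1412  0.1748  3.1211]
[ 0.0098 -0.     -0.0017]
```

{"name": "move_arm", "arguments": {
  "plan": "0 0 0 0 0 0 1; 0 0 0 0 0 0 1; 0 0 0 0 0 0 1; -0.011 0 0.002 -0.001 0.07 0 1; -0.01 0 0.001 -0.001 0.07 0 1; -0.011 0 0 -0.001 0.07 0 1; -0.011 0 0 -0.001 0.07 0 1; 0 0 0 0 0 0 1; 0 0 0 0 0 0 1"
}}

```text
time_s: 9.35
position: [0.4776, 0.0402, 0.255]
eef_rot: [3.138, 0.17, 3.122]
wrist_force: [-0.1, -0.4, 0.9]
finger_gap: 0.0851
grip_force: 0.0
```

```bash
python3 - <<'E'
from h import *
from plant import readout,imaging
o=readout.get_obs();p=imaging.camera_params("wrist");im,d=imaging.read_camera("wrist")
R=Ro.from_euler('xyz',o["eef_rot"])
print(o["position"],o["eef_rot"],o["joint_pos"],o["wrist_force"],RC.inv().apply(o["position"]+R.apply([0,0,.155])-O))
P,C,uv=cloud(im,d,p);c=RC.inv().apply(P-O)
m=(c[:,2]>.09)&(c[:,2]<.13)&(abs(c[:,1]-.11)<.022)&(c[:,0]<-.024)&(c[:,0]>-.2)
print(m.sum(),np.percentile(c[m],[1,99],axis=0))
E
```

```text
[0.4776 0.0402 0.255 ] [3.1375 0.1703 3.1216] [-0.1996 -0.3953 -0.637   1.1621  0.0343 -0.177 ] [-0.1196 -0.4346  0.9343] [-0.1263  0.112   0.1022]
4991 [[-0.1405  0.0988  0.0983]
 [-0.0854  0.1193  0.1152]]
```

{"name": "move_arm", "arguments": {
  "plan": "0 -0.002 -0.002 0 0 0 1; 0 0 0 0 0 0 -1; 0 0 0 0 0 0 -1; 0 0 0 0 0 0 -1; 0 0 0 0 0 0 -1; 0 0 0 0 0 0 -1; 0 0 0 0 0 0 -1; 0.007 0 -0.001 0 0 0 -1; 0.008 0 -0.0015 0 0 0 -1; 0.008 0 -0.0015 0 0 0 -1",
  "newtons": 50
}}

```text
time_s: 10.4
position: [0.454, 0.0383, 0.2579]
eef_rot: [3.139, 0.172, 3.121]
wrist_force: [39.1, -4.4, -10.3]
finger_gap: 0.0174
grip_force: 49.8
```

{"name": "move_arm", "arguments": {
  "plan": "0 0 0 0 0 0 -1; 0 0 0 0 0 0 -1; 0 0 0 0 0 0 1; 0 0 0 0 0 0 1; 0 0 0 0 0 0 1; 0 0 0 0 0 0 1; -0.003 0 -0.02 0 0 0 1; -0.005 0 -0.03 0 0 0 1; -0.005 0 -0.03 0 0 0 1; 0 0 0 0 0 0 1"
}}

```text
time_s: 11.4
position: [0.4543, 0.0381, 0.3431]
eef_rot: [3.139, 0.177, 3.122]
wrist_force: [1.8, -0.5, 0.1]
finger_gap: 0.0854
grip_force: 0.0
```

```bash
python3 - <<'E'
from h import *
from plant import readout,imaging
o=readout.get_obs();p=imaging.camera_params("wrist");im,d=imaging.read_camera("wrist")
print(o["position"],o["eef_rot"],o["joint_pos"])
P,C,uv=cloud(im,d,p);c=RC.inv().apply(P-O)
for s in(1,-1):
  m=(c[:,2]>.09)&(c[:,2]<.13)&(abs(c[:,1]-s*.11)<.022)&(c[:,0]<-.024)&(c[:,0]>-.2)
  if m.any():print(m.sum(),np.percentile(c[m],[1,99],axis=0))
im,d=imaging.read_camera("top");p=imaging.camera_params("top");P,C,uv=cloud(im,d,p);c=RC.inv().apply(P-O)
for s in(1,-1):
  m=(c[:,2]>.09)&(c[:,2]<.13)&(abs(c[:,1]-s*.11)<.022)&(c[:,0]<-.024)&(c[:,0]>-.2)
  if m.any():print(m.sum(),np.percentile(c[m],[1,99],axis=0))
E
```

```text
[0.4543 0.0381 0.3431] [3.1389 0.1767 3.1217] [-0.2157 -0.5037 -0.5571  1.3445  0.0368 -0.1928]
4857 [[-0.1629  0.0982  0.1009]
 [-0.0262  0.1196  0.1212]]
846 [[-0.0718 -0.1012  0.0902]
 [-0.0244 -0.0988  0.1163]]
201 [[-0.121   0.0985  0.11  ]
 [-0.0264  0.1182  0.1249]]
303 [[-0.1605 -0.1226  0.0947]
 [-0.0269 -0.1007  0.1242]]
```

```bash
python3 - <<'E'
from h import *
from plant import readout
o=readout.get_obs();p=o["position"]
def lt(th,z=.303):
    R=rot(0,-th);return tcp([.025-.056*np.cos(th),.1+.056*np.sin(th),z],R),R
T,R=lt(0)
plan([(p+[0.03,0,.12],rot(.08),4,-.3),(T+[0,0,.06],R,4,-.3),(T,R,3,-.3)])
N=12;plan([(*lt(1.65*i/N),1,-.7) for i in range(1,N+1)],T,R)
E
```

```text
-0.013 0 -0.028 0.001 0.023 0 -0.3; -0.011 0 -0.029 0.001 0.023 0 -0.3; -0.012 0.001 -0.029 0.001 0.023 0.001 -0.3; -0.01 -0 -0.029 0.001 0.023 -0 -0.3; -0.03 -0.002 -0.012 -0 0.02 -0 -0.3; -0.03 -0.003 -0.013 -0 0.02 -0 -0.3; -0.029 -0.002 -0.014 -0 0.02 -0 -0.3; -0.029 -0.003 -0.014 -0 0.02 -0 -0.3; -0 0 0.02 -0 -0 -0 -0.3; -0 0 0.02 -0 -0 -0 -0.3 

-0.001 0 0.02 -0 -0 -0 -0.3 

end [0.5994 0.0259 0.4582] [-3.1413 -0.0004  3.1207]
-0.001 0.008 0 -0 -0 0.138 -0.7; -0 0.007 0 -0 -0 0.137 -0.7; -0.001 0.008 0 -0 -0 0.138 -0.7; -0 0.008 0 -0 -0 0.137 -0.7; -0.001 0.007 0 -0 -0 0.137 -0.7; -0 0.008 0 -0 -0 0.138 -0.7; -0.001 0.008 0 -0 -0 0.137 -0.7; -0 0.007 0 -0 -0 0.138 -0.7; -0.001 0.008 0 -0 -0 0.137 -0.7; -0 0.008 0 -0 -0 0.138 -0.7 

-0.001 0.007 0 -0 -0 0.137 -0.7; -0 0.008 0 -0 -0 0.138 -0.7 

end [0.6604 0.0813 0.458 ] [3.1416 0.     1.4709]
```

{"name": "move_arm", "arguments": {
  "plan": "-0.013 0 -0.028 0.001 0.023 0 -0.3; -0.011 0 -0.029 0.001 0.023 0 -0.3; -0.012 0 -0.029 0.001 0.023 0 -0.3; -0.01 0 -0.029 0.001 0.023 0 -0.3; -0.03 -0.002 -0.012 0 0.02 0 -0.3; -0.03 -0.003 -0.013 0 0.02 0 -0.3; -0.029 -0.002 -0.014 0 0.02 0 -0.3; -0.029 -0.003 -0.014 0 0.02 0 -0.3; 0 0 0 0 0 0 -0.3; 0 0 0 0 0 0 -0.3"
}}

```text
time_s: 12.5
position: [0.5991, 0.0249, 0.5154]
eef_rot: [3.141, -0.005, 3.122]
wrist_force: [-0.1, 0.6, 0.0]
finger_gap: 0.0297
grip_force: 0.0
```

```bash
python3 - <<'E'
from h import *
from plant import readout,imaging
o=readout.get_obs();p=imaging.camera_params("wrist");im,d=imaging.read_camera("wrist")
print(o["position"],o["eef_rot"],o["joint_pos"],o["finger_gap"])
np.savez("/tmp/w3.npz",im=im,d=d,**p);cv2.imwrite("pics/w3.png",im[...,::-1])
P,C,uv=cloud(im,d,p);c=RC.inv().apply(P-O)
m=(c[:,2]>.295)&(c[:,2]<.318)&(c[:,1]>.06)&(c[:,1]<.14)&(c[:,0]<.0)
print(m.sum(),np.percentile(c[m],[2,50,98],axis=0))
E
```

```text
[0.5991 0.0249 0.5154] [ 3.1413 -0.0048  3.1215] [-0.1762  0.1688  0.3715  1.7783 -0.0004 -0.1562] 0.02965503087965569
925 [[-0.0497  0.0954  0.2979]
 [-0.0344  0.099   0.3125]
 [-0.0121  0.1029  0.3142]]
```

View pics/w3.png

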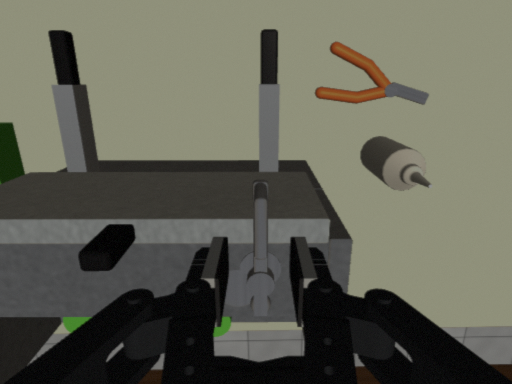

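The wrist view shows both supports out: bars at columns 60–95 and 260–278. The latch blade at about (261,200) sits between the fingers. I'll descend over it as a fork.

{"name": "move_arm", "arguments": {
  "plan": "0 0 0.019 0 0 0 -0.3; 0 0 0.019 0 0 0 -0.3; 0 0 0.019 0 0 0 -0.3; 0 0 0 0 0 0 -0.7; 0 0 0 0 0 0 -0.7; 0 0 0 0 0 0 -0.7",
  "newtons": 20
}}

```text
time_s: 13.15
position: [0.5978, 0.0252, 0.4622]
eef_rot: [-3.141, 0.0, 3.122]
wrist_force: [0.5, -0.6, 0.3]
finger_gap: 0.0129
grip_force: 0.0
```

{"name": "move_arm", "arguments": {
  "plan": "-0.001 0.008 0 0 0 0.138 -0.7; 0 0.007 0 0 0 0.137 -0.7; -0.001 0.008 0 0 0 0.138 -0.7; 0 0.008 0 0 0 0.137 -0.7; -0.001 0.007 0 0 0 0.137 -0.7; 0 0.008 0 0 0 0.138 -0.7; -0.001 0.008 0 0 0 0.137 -0.7; 0 0.007 0 0 0 0.138 -0.7; -0.001 0.008 0 0 0 0.137 -0.7; 0 0.008 0 0 0 0.138 -0.7"
}}

```text
time_s: 14.15
position: [0.645, 0.0797, 0.4619]
eef_rot: [3.141, 0.0, 1.741]
wrist_force: [1.6, 0.4, -0.1]
finger_gap: 0.0128
grip_force: 0.4
```

{"name": "move_arm", "arguments": {
  "plan": "-0.001 0.007 0 0 0 0.137 -0.7; 0 0.008 0 0 0 0.138 -0.7; 0 0 0 0 0 0 -0.7; 0 0 0 0 0 0 -0.7; 0 0 0 0 0 0 -0.7"
}}

```text
time_s: 14.65
position: [0.6596, 0.0801, 0.4612]
eef_rot: [-3.141, 0.0, 1.475]
wrist_force: [-1.7, -0.1, 1.1]
finger_gap: 0.0126
grip_force: 0.4
```

{"name": "move_arm", "arguments": {
  "plan": "0 0 0 0 0 0 -0.3; 0 0 0 0 0 0 -0.3; 0 0 -0.02 0 0 0 -0.3; 0 0 -0.03 0 0 0 -0.3; 0 0 -0.03 0 0 0 -0.3; 0 0 0 0 0 0 0.5"
}}

```text
time_s: 15.25
position: [0.6595, 0.08, 0.5454]
eef_rot: [3.136, 0.0, 1.472]
wrist_force: [-0.2, 0.3, 0.7]
finger_gap: 0.0431
grip_force: 0.0
```

```bash
python3 - <<'E'
from h import *
from plant import readout,imaging
o=readout.get_obs()
print(o["position"],o["eef_rot"])
R=rot(0);T=tcp([-.010,0,.297],R)
plan([(T+[-.03,0,.09],R,11,.6)])
im,d=imaging.read_camera("side")
cv2.imwrite("pics/s2.png",cv2.resize(im[120:270,150:300,::-1],(600,600),interpolation=cv2.INTER_CUBIC))
E
```

```text
[0.6595 0.08   0.5454] [3.1363 0.0002 1.4721]
-0.015 -0.005 0 0 0 -0.15 0.6; -0.013 -0.007 0.001 0.001 0.001 -0.15 0.6; -0.013 -0.009 -0 0 0 -0.15 0.6; -0.01 -0.011 0 0 0.001 -0.15 0.6; -0.01 -0.013 0 0.001 0 -0.149 0.6; -0.007 -0.013 0.001 0 0.001 -0.15 0.6; -0.005 -0.015 -0 0 -0 -0.15 0.6; -0.003 -0.015 0 0.001 0 -0.15 0.6; -0 -0.016 0.001 0 0.001 -0.15 0.6; 0.002 -0.015 -0 0.001 0 -0.15 0.6 

0.004 -0.015 0 -0 0.001 -0.15 0.6 

end [ 0.5874 -0.0741  0.5421] [-3.1414 -0.0004  3.1211]
```

View pics/s2.png

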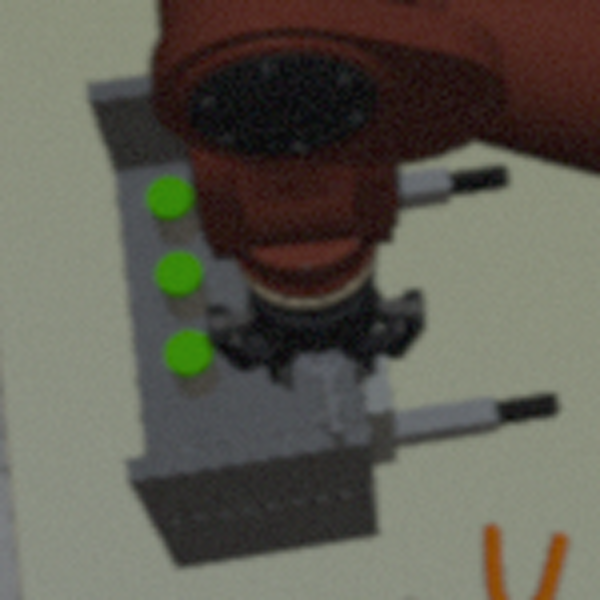

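The side crop shows both supports out, with bars at about (440,415) and (425,185). The latch arm now points along +y at (335,400). Next is the tab.

{"name": "move_arm", "arguments": {
  "plan": "-0.015 -0.005 0 0 0 -0.15 0.6; -0.013 -0.007 0.001 0.001 0.001 -0.15 0.6; -0.013 -0.009 0 0 0 -0.15 0.6; -0.01 -0.011 0 0 0.001 -0.15 0.6; -0.01 -0.013 0 0.001 0 -0.149 0.6; -0.007 -0.013 0.001 0 0.001 -0.15 0.6; -0.005 -0.015 0 0 0 -0.15 0.6; -0.003 -0.015 0 0.001 0 -0.15 0.6; 0 -0.016 0.001 0 0.001 -0.15 0.6; 0.002 -0.015 0 0.001 0 -0.15 0.6"
}}

```text
time_s: 16.3
position: [0.5939, -0.0605, 0.5361]
eef_rot: [-3.141, -0.008, 2.977]
wrist_force: [-0.3, -0.4, 0.1]
finger_gap: 0.0682
grip_force: 0.0
```

{"name": "move_arm", "arguments": {
  "plan": "0.004 -0.015 0 0 0.001 -0.15 0.6; 0 0 0 0 0 0 0.6; 0 0 0 0 0 0 0.6"
}}

```text
time_s: 16.6
position: [0.5877, -0.074, 0.5369]
eef_rot: [3.141, -0.008, 3.116]
wrist_force: [-0.2, 0.4, -0.6]
finger_gap: 0.0682
grip_force: 0.0
```

```bash
python3 - <<'E'
from h import *
from plant import readout,imaging
o=readout.get_obs()
print(o["position"],o["eef_rot"],o["joint_pos"])
for n in("wrist","side"):
    p=imaging.camera_params(n);im,d=imaging.read_camera(n)
    P,C,uv=cloud(im,d,p);c=RC.inv().apply(P-O)
    m=(c[:,2]>.285)&(c[:,2]<.318)&(abs(c[:,1])<.02)&(abs(c[:,0])<.04)
    if m.any():print(n,"tab",m.sum(),np.percentile(c[m],[2,98],axis=0))
    m=(c[:,2]>.29)&(c[:,2]<.318)&(c[:,1]>.08)&(c[:,1]<.2)&(abs(c[:,0])<.08)
    if m.any():print("blade",m.sum(),np.percentile(c[m],[2,98],axis=0))
R=rot(0);T=tcp([-.010,0,.297],R)
plan([(T,R,5,.6)])
E
```

```text
[ 0.5877 -0.074   0.5369] [ 3.1409 -0.0079  3.1163] [-0.3455  0.1692  0.4127  1.822  -0.0019 -0.3201]
wrist tab 968 [[-0.016  -0.0102  0.2867]
 [-0.0032  0.0086  0.3131]]
blade 1552 [[0.0214 0.1351 0.2907]
 [0.0285 0.1725 0.3138]]
side tab 43 [[-0.0153 -0.0063  0.2875]
 [-0.0024  0.0131  0.3128]]
blade 43 [[0.022  0.1392 0.2942]
 [0.0294 0.1769 0.316 ]]
-0.006 0 0.017 0 -0.002 -0.001 0.6; -0.006 0 0.017 0 -0.001 -0 0.6; -0.006 0 0.017 0 -0.002 -0.001 0.6; -0.006 0 0.017 0.001 -0.001 -0 0.6; -0.006 0 0.017 -0 -0.002 -0.001 0.6 

end [ 0.6175 -0.0741  0.452 ] [-3.1412  0.0003  3.1209]
```

{"name": "move_arm", "arguments": {
  "plan": "-0.01 0 0.005 0 -0.002 -0.001 0.6; -0.01 0 0.01 0 -0.002 -0.001 0.6; -0.01 0 0.02 0 -0.002 -0.001 0.6; 0 0 0.025 0 -0.002 0 0.6; 0 0 0.025 0 0 0 0.6; 0 0 0 0 0 0 -1; 0 0 0 0 0 0 -1; 0 0 0 0 0 0 -1; 0 0 0 0 0 0 -1; 0 0 0 0 0 0 -1",
  "newtons": 30
}}

```text
time_s: 17.7
position: [0.6178, -0.0745, 0.4542]
eef_rot: [-3.141, 0.003, 3.124]
wrist_force: [0.1, 1.8, 5.5]
finger_gap: 0.0193
grip_force: 32.2
```

```bash
python3 - <<'E'
from h import *
from plant import readout
o=readout.get_obs();print(o["position"],o["eef_rot"],o["finger_gap"],o["wrist_force"])
R=rot(0);N=36
f=lambda a:tcp([-.157*np.sin(a)-.010*np.cos(a),0,.140+.157*np.cos(a)-.010*np.sin(a)],R)
plan([(f(1.571*i/N),R,1,-1) for i in range(1,N+1)],o["position"],Ro.from_euler('xyz',o["eef_rot"]))
E
```

```text
[ 0.6178 -0.0745  0.4542] [-3.1415  0.0034  3.1236] 0.019263649766586483 [0.1435 1.8287 5.5489]
0.007 0 0.003 -0 0.003 0.003 -1; 0.007 0 0.001 -0 0 -0 -1; 0.006 0 0.001 -0 0 -0 -1; 0.007 0 0.001 -0 0 -0 -1; 0.007 0 0.002 -0 0 -0 -1; 0.006 0 0.002 -0 0 -0 -1; 0.007 0 0.002 -0 0 -0 -1; 0.006 0 0.003 -0 0 -0 -1; 0.006 0 0.003 -0 0 -0 -1; 0.006 0 0.003 -0 0 -0 -1 

0.006 0 0.004 -0 0 -0 -1; 0.006 0 0.003 -0 0 -0 -1; 0.006 0 0.004 -0 0 -0 -1; 0.005 0 0.004 -0 0 -0 -1; 0.006 0 0.005 -0 0 -0 -1; 0.005 0 0.004 -0 0 -0 -1; 0.004 0 0.005 -0 0 -0 -1; 0.005 0 0.005 -0 0 -0 -1; 0.005 0 0.005 -0 0 -0 -1; 0.004 0 0.006 -0 0 -0 -1 

0.004 0 0.006 -0 0 -0 -1; 0.003 0 0.005 -0 0 -0 -1; 0.004 0 0.006 -0 0 -0 -1; 0.003 0 0.006 -0 0 -0 -1; 0.003 0 0.007 -0 0 -0 -1; 0.003 0 0.006 -0 0 -0 -1; 0.002 0 0.006 -0 0 -0 -1; 0.002 0 0.007 -0 0 -0 -1; 0.002 0 0.006 -0 0 -0 -1; 0.001 0 0.007 -0 0 -0 -1 

0.001 0 0.007 -0 0 -0 -1; 0.001 0 0.007 -0 0 -0 -1; 0.001 0 0.007 -0 0 -0 -1; 0 0 0.006 -0 0 -0 -1; 0 0 0.007 -0 0 -0 -1; 0 0 0.007 -0 0 -0 -1 

end [ 0.4709 -0.0714  0.2851] [-3.1415  0.0004  3.1206]
```

{"name": "move_arm", "arguments": {
  "plan": "0.007 0 0.001 0 0 0 -1; 0.007 0 0.001 0 0 0 -1; 0.006 0 0.001 0 0 0 -1; 0.007 0 0.001 0 0 0 -1; 0.007 0 0.002 0 0 0 -1; 0.006 0 0.002 0 0 0 -1; 0.007 0 0.002 0 0 0 -1; 0.006 0 0.003 0 0 0 -1; 0.006 0 0.003 0 0 0 -1; 0.006 0 0.003 0 0 0 -1",
  "newtons": 30
}}

```text
time_s: 18.7
position: [0.5519, -0.0733, 0.4337]
eef_rot: [3.141, 0.001, 3.124]
wrist_force: [-0.2, 2.7, 3.6]
finger_gap: 0.0194
grip_force: 33.9
```

{"name": "move_arm", "arguments": {
  "plan": "0.006 0 0.004 0 0 0 -1; 0.006 0 0.003 0 0 0 -1; 0.006 0 0.004 0 0 0 -1; 0.005 0 0.004 0 0 0 -1; 0.006 0 0.005 0 0 0 -1; 0.005 0 0.004 0 0 0 -1; 0.004 0 0.005 0 0 0 -1; 0.005 0 0.005 0 0 0 -1; 0.005 0 0.005 0 0 0 -1; 0.004 0 0.006 0 0 0 -1"
}}

```text
time_s: 19.7
position: [0.5001, -0.0724, 0.3879]
eef_rot: [3.141, 0.0, 3.124]
wrist_force: [-2.9, 4.3, 3.1]
finger_gap: 0.0192
grip_force: 34.1
```

```bash
python3 - <<'E'
from h import *
from plant import readout,imaging
o=readout.get_obs();R=Ro.from_euler('xyz',o["eef_rot"])
c=RC.inv().apply(o["position"]+R.apply([0,0,.155])-O);a=.8727;print(c,"ideal",-.157*np.sin(a)-.01*np.cos(a),.14+.157*np.cos(a)-.01*np.sin(a),"r",np.hypot(c[0],c[2]-.14),np.hypot(.157,.01),o["joint_pos"],o["wrist_force"])
p=imaging.camera_params("wrist");im,d=imaging.read_camera("wrist")
cv2.imwrite("pics/w4.png",im[...,::-1])
E
```

```text
[-0.1276 -0.0007  0.2329] ideal -0.1267001524680963 0.23325272845638975 r 0.15785053997092896 0.15731814898478816 [-0.4032 -0.1888 -0.2186  1.5408  0.0005 -0.3852] [-2.9405  4.3203  3.0558]
```

View pics/w4.png

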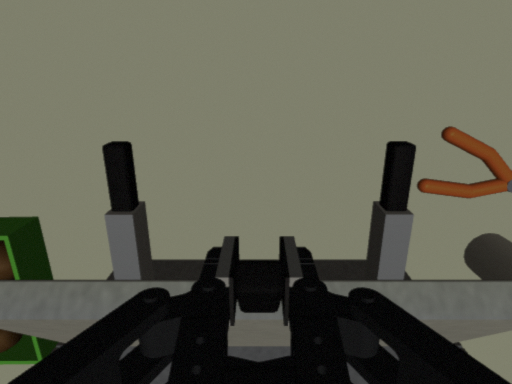

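The tab is held between the pads at about (258,285). Both supports are out on either side, at columns 125 and 393. I'll carry on lowering.

{"name": "move_arm", "arguments": {
  "plan": "0.004 0 0.006 0 0 0 -1; 0.003 0 0.005 0 0 0 -1; 0.004 0 0.006 0 0 0 -1; 0.003 0 0.006 0 0 0 -1; 0.003 0 0.007 0 0 0 -1; 0.003 0 0.006 0 0 0 -1; 0.002 0 0.006 0 0 0 -1; 0.002 0 0.007 0 0 0 -1; 0.002 0 0.006 0 0 0 -1; 0.001 0 0.007 0 0 0 -1"
}}

```text
time_s: 20.75
position: [0.4731, -0.0719, 0.3258]
eef_rot: [3.141, -0.001, 3.123]
wrist_force: [-6.1, 4.0, 2.1]
finger_gap: 0.0196
grip_force: 33.9
```

{"name": "move_arm", "arguments": {
  "plan": "0.001 0 0.007 0 0 0 -1; 0.001 0 0.007 0 0 0 -1; 0.001 0 0.007 0 0 0 -1; 0 0 0.006 0 0 0 -1; 0 0 0.007 0 0 0 -1; 0 0 0.006 0 0 0 -1; 0 0 0 0 0 0 -1; 0 0 0 0 0 0 -1"
}}

```text
time_s: 21.55
position: [0.4704, -0.0718, 0.286]
eef_rot: [3.141, -0.0, 3.124]
wrist_force: [-3.5, 4.7, -2.2]
finger_gap: 0.0193
grip_force: 32.9
```

```bash
python3 - <<'E'
from h import *
from plant import readout,imaging
o=readout.get_obs();R=Ro.from_euler('xyz',o["eef_rot"])
print(RC.inv().apply(o["position"]+R.apply([0,0,.155])-O),o["wrist_force"],o["joint_pos"])
p=imaging.camera_params("wrist");im,d=imaging.read_camera("wrist")
P,C,uv=cloud(im,d,p);c=RC.inv().apply(P-O)
m=(c[:,0]<-.03)&(c[:,0]>-.125)&(abs(c[:,1])<.14)&(abs(c[:,1])>.08)&(c[:,2]>.1)&(c[:,2]<.18)
print(m.sum(),np.polyfit(c[m,0],c[m,2],1))
E
```

```text
[-0.1575 -0.0007  0.131 ] [-3.4876  4.7402 -2.2338] [-0.4274 -0.2713 -0.4744  1.3682  0.0003 -0.4093]
2367 [0.0828 0.1366]
```

{"name": "move_arm", "arguments": {
  "plan": "0 0 0.001 0 0 0 -1; 0 0 0.001 0 0 0 -1; 0 0 0.001 0 0 0 -1; 0 0 0 0 0 0 -1; 0 0 0 0 0 0 -1"
}}

```text
time_s: 22.1
position: [0.4705, -0.0718, 0.2835]
eef_rot: [3.141, 0.0, 3.124]
wrist_force: [-4.2, 4.1, -2.0]
finger_gap: 0.0194
grip_force: 33.1
```

{"name": "move_arm", "arguments": {
  "plan": "0 0 0.001 0 0 0 -1; 0 0 0.001 0 0 0 -1; 0 0 0.001 0 0 0 -1; 0 0 0.001 0 0 0 -1; 0 0 0 0 0 0 -1; 0 0 0 0 0 0 -1"
}}

```text
time_s: 22.7
position: [0.4706, -0.0718, 0.2807]
eef_rot: [-3.142, 0.001, 3.124]
wrist_force: [-8.3, 6.1, 9.2]
finger_gap: 0.0195
grip_force: 34.3
```

```bash
python3 - <<'E'
from h import *
from plant import readout,imaging
o=readout.get_obs();R=Ro.from_euler('xyz',o["eef_rot"])
print(RC.inv().apply(o["position"]+R.apply([0,0,.155])-O),o["wrist_force"],o["joint_pos"])
for n in("wrist","top"):
    p=imaging.camera_params(n);im,d=imaging.read_camera(n)
    P,C,uv=cloud(im,d,p);c=RC.inv().apply(P-O)
    for lo,hi in((-.06,-.03),(-.125,-.10)):
        m=(c[:,0]<hi)&(c[:,0]>lo)&(abs(c[:,1])<.09)&(abs(c[:,1])>.065)&(c[:,2]>.1)&(c[:,2]<.18)
        if m.any():print(n,lo,m.sum(),np.median(c[m],0))
E
```

```text
[-0.1571 -0.0007  0.1257] [-8.2706  6.095   9.1578] [-0.4272 -0.2698 -0.4828  1.357   0.0004 -0.4093]
top -0.06 145 [-0.0455 -0.0651  0.1396]
top -0.125 57 [-0.1127  0.076   0.1396]
```

The flap now rests on the supports, with an upward force of about 9 N and its top at z 0.140 along its length. I'll release it and lift away.

{"name": "move_arm", "arguments": {
  "plan": "0 0 -0.001 0 0 0 -1; 0 0 0 0 0 0 0.2; 0 0 0 0 0 0 0.2; 0 0 0 0 0 0 0.2; 0 0 0 0 0 0 0.2; 0 0 -0.02 0 0 0 0.2; 0 0 -0.03 0 0 0 0.2; 0 0 -0.04 0 0 0 0.2; 0 0 -0.03 0 0 0 0.2; 0 0 0 0 0 0 0.2"
}}

```text
time_s: 23.8
position: [0.4714, -0.0723, 0.405]
eef_rot: [-3.139, 0.007, 3.123]
wrist_force: [0.7, 0.0, 0.4]
finger_gap: 0.0508
grip_force: 0.0
```

```bash
python3 - <<'E'
from h import *
from plant import readout,imaging
o=readout.get_obs();print(o["position"],o["wrist_force"])
for n in("wrist","top"):
    p=imaging.camera_params(n);im,d=imaging.read_camera(n)
    if n=="wrist":cv2.imwrite("pics/w5.png",im[...,::-1])
    P,C,uv=cloud(im,d,p);c=RC.inv().apply(P-O)
    m=(c[:,0]<-.03)&(c[:,0]>-.125)&(abs(c[:,1])<.14)&(abs(c[:,1])>.065)&(c[:,2]>.135)&(c[:,2]<.15)
    if m.any():print(n,m.sum(),np.polyfit(c[m,0],c[m,2],1))
    for s in(1,-1):
        m=(c[:,2]>.09)&(c[:,2]<.118)&(abs(c[:,1]-s*.11)<.015)&(c[:,0]<-.135)&(c[:,0]>-.2)
        if m.any():print(n,s,np.percentile(c[m,0],1))
    m=(c[:,2]>.29)&(c[:,2]<.318)&(c[:,1]>.08)&(c[:,1]<.2)&(abs(c[:,0])<.08)
    if m.any():print("blade",m.sum(),np.percentile(c[m],[2,98],axis=0))
E
```

```text
[ 0.4714 -0.0723  0.405 ] [0.7195 0.0249 0.4171]
wrist 10804 [-0.0007  0.1402]
wrist 1 -0.16299816281818683
wrist -1 -0.16216916687154434
top 871 [-0.0005  0.1396]
top 1 -0.162545780126789
blade 56 [[0.0211 0.1359 0.2927]
 [0.0272 0.1721 0.316 ]]
```

View pics/w5.png

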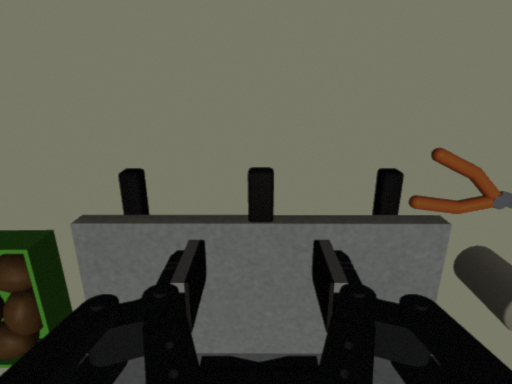

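The flap lies level, with its tab at (260,195) and the supports' pulls at (134,190) and (388,190). The gripper is clear, so I'm handing the job in.

```bash
python3 -c "
from plant import bot;print(bot.finish_job())"
```

```text
the job is handed in; nothing more can be done
None
```

I handed the job in at about 24 s: both supports measured about 108 mm out, the latch sits in its open notch, and the flap lies level on the supports and let go. The robot never went near the bottle, tray or secateurs; the hand-in call returned no verdict.

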